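# Refit the divider in the cartridge-case exhibit tray

## Robot

A 6-joint arm with a two-finger parallel gripper is mounted at the origin on the work surface. World frame = base frame: x ahead of the robot, y to its left, z up, the work surface at z = 0. Lengths are in m, angles in rad, forces in N, time in s.
With the tool pointing down it reaches from about 0.275 to 0.775 m from the base axis. Payload 14.6 kg.
Tool frame: the origin (TCP) lies between the finger pads; the fingertips stand 19 mm ahead of it and the grasp point (between the pads) is the TCP; y points along the fingers, x is the direction in which the jaws open and shut, and the axes are right-handed (so a half turn about y gives the same grasp; the last joint's range is limited). The gripper opens to 85 mm and grips with 20 to 120 N. Pads are 22 mm wide; open, the fingers measure 114 mm over their backs; the gripper's body (76 mm by 85 mm) begins 54 mm behind the grasp point. The pads swing forward as they close: fully open they stand 13 mm farther back than shut.
Start: joints at [1.077, 0.263, -0.048, 1.259, 0, 1.415], TCP at [0.174, 0.495, 0.25] pointing down, gripper open.
Joint ranges: [-2.65, 2.65], [-0.89, 1.7], [-1.18, 1.37], [-2.13, 2.11], [-1.35, 1.29], [-3.14, 3.14]. Speed limits (rad/s): [1.89, 1.89, 2.57, 2.79, 3.14, 3.14].

## Interface

Orientations are given as [roll, pitch, yaw] about the fixed x, y, z axes, in that order (R = Rz(yaw) Ry(pitch) Rx(roll)).
In Python, from station import robot, viewer gives the robot as it stands. The module is installed in compiled form; this text tells all that it offers.
- The arm moves only by the tool send_rows, never from a script. Its argument "moves" is a list of rows, each an object with "linear": the shift along the tool's x, y, z in mm, a list of three; "delta_rot": the turn, a rotation vector about the tool's x, y, z in degrees, a list of three. A call has exactly 5 rows; each row shifts and turns the commanded pose from where the row before left it, along the tool's axes as they then stand; what a row does not reach is not made up. A row lasts 1/12 s, in which the tool goes at most 41.7 mm and 7.16 degrees, less where a joint would pass 70% of its speed; a pose out of reach is approached as far as the arm can. A call with a gripper value outside its range is refused whole. "gripper" is the opening, from -1 (shut) to 1 (fully open), set as the call begins (left out, the last holds). The fingers move at their own pace and stop on an object; "squeeze" is the grip in N (left out, the last holds). Time passes only in rows, so rows that do not move let the fingers close, or fill a call up. It gives the time, the measured TCP pose, the force and the opening at its end, in the units of the state.
- robot.get_obs(): the state, without advancing time (a new reading comes with each control period).
- viewer.read_camera(name): name is "scene" or "side" or "wrist"; returns the picture (480x640x3 uint8, red, green, blue); there is no depth.
- viewer.camera_params(name): a dict with "vfov" (degrees; the focal length in pixels is half the picture's height over the tangent of half this angle, whatever the lens; pixels are square), "cx", "cy" (the principal point, pixels), "xyz" and "orientation" of the camera in the world. Camera axes: x right, y up, looking along -z (the intrinsics and any distortion apply to the point x, -y, -z); pixel columns grow to the right and rows downward; lengths in m; the calibration is good to about 2 mm. A picture is of the moment at which its call begins: read the wrist's pose just before it. camera_params takes no time and is no camera call; for the wrist camera it gives the pose at the moment of the call.
- robot.hand_in(): hands the job in, once; it reports no verdict.
Trained networks look in the newest picture that a camera, given by its name, has taken for a name from the list of things; names that differ only in an ending like _2 or _b are one class to them, and where a whole thing is asked for, a point or a joint stands for the part that bears it (a point fixed in the world has none). Each returns a list of dicts, best first, with "score" (0 to 1); they miss things now and then, are a little off and sometimes report something else, mostly with a low value. They report only what shows in the picture. A call takes as long as a camera call. They do not tell look-alikes from the thing itself.
- viewer.boxes_of(camera, target): "point" ([x, y, z] in m, in world coordinates, good to about 4 mm: the middle of the surface that is visible of it).
- viewer.tip_of(camera, target): "point" ([x, y, z] in m, in world coordinates, good to about 4 mm: a listed point, or the origin of a listed thing).
The state is a dict: "clock": time; "joints": joint angles; "dq": joint speeds; "joint_efforts": joint torques, N m; "position": TCP position; "eef_rot": TCP orientation; "force": force on the tool from outside, world axes, zero at the start; "torque": the same for the moment, N m; "finger_gap": finger opening in m.
Only numpy, scipy, OpenCV 4.12 (cv2) and the standard library are available. Lean on these libraries where they do the work, as an engineer would, in place of code of your own. Each camera call takes 0.05 s, during which the arm holds its last target. There are 200 camera calls.

## Task

Take the blue comb-shaped divider out of its black stand and fit it along the middle of the grey exhibit tray, so that every tooth drops into its own gap between the cross-walls of the white liner. The liner has slid somewhat to one end, so feel for the gaps with light pressure; then press the divider down past the leaf springs at its two ends, firmly but without ramming it, until it sits fully home and level, and let go. Leave the fired cases in the tray and everything else on the bench as they are.

Things in the scene. Friction and masses are not known exactly. Their poses are not given: they have to be found in the camera images.
- divider_grip (a point): Blue plastic comb-shaped divider, 174 mm long, 70 mm high, 0.12 kg, upright on its teeth. This point: centre of the grip tab on top of its middle, a plate 50 mm long (y), 10 mm thick (x), 24 mm tall; 58 mm above the tooth tips. Axes: x across the thickness, y along, z up. Either way round fits.
- divider_teeth (a point): Middle of the divider at tooth-tip level. 7 teeth, 4 mm thick, 20 mm long, one of them in the middle here; between them 6 slots 5 mm wide at 28 mm pitch. Tip corners rounded 1.5 mm. Above the teeth a 4 mm web, then a rib 10 mm thick over the whole length, 34 to 46 mm above the tips, with the grip tab on its middle.
- divider_end_a (a point): Top face of the divider's rib, on its centre line, 60 mm from the middle towards the divider's +y end, 46 mm above the tooth tips: a place to press that end down.
- divider_end_b (a point): The same at the divider's -y end.
- tray: Grey metal tray fixed to the bench, 116 mm (x) by 224 mm (y), rim 36 mm high; origin at the centre of its underside, y along its length, z up. In it lies a white liner with 6 cross-walls, centred across x but free along y: its middle lies anywhere within 7.5 mm of the tray's middle (not measured). Its rubber feet hold it there.
- tray_notch (a point): Tray's middle, 29 mm above its underside. The liner's 6 cross-walls (28 mm pitch, even about the liner's middle, tops at 41 mm) are 2 mm thick, the outer two 3 mm; they enter the divider's slots. Each has a rounded notch at x = 0 for the divider's web: outer two 6 mm wide, floor at this height; others 9 mm wide, floor 2 mm lower. Teeth standing on notch floors: 18 to 20 mm too high.
- tray_seat (a point): Tray's middle, 67 mm above its underside: height of the grip tab's centre when home (tips at 9 mm, rib top at 55 mm, web on the outer notch floors). With the teeth in the gaps it stops 6 to 8 mm too high on a bowed steel leaf spring at each end of the liner; pushing past takes 5 to 18 N per end, then it slides stiffly home and is held. Pressing with 40 N is too much.
- rack: Black plastic stand, fixed, 92 mm (x) by 206 mm (y), origin at the centre of its underside. The divider stands with its tips on the 8 mm base, along the stand's y at x = 0, in grooves 7 mm wide between posts 38 mm high, 66 to 76 mm either side of the middle. Lift it straight up. Two other grooves (30 mm either side) are empty.
- case0: Fired brass cartridge case, 10 mm wide, 19.5 mm tall, standing on the liner's floor in a compartment, 20 mm or more off the tray's centre line; origin at its foot. Leave it.
- case1: Fired brass cartridge case, 10 mm wide, 19.5 mm tall, standing on the liner's floor in a compartment, 20 mm or more off the tray's centre line; origin at its foot. Leave it.
- case2: Fired brass cartridge case, 10 mm wide, 19.5 mm tall, standing on the liner's floor in a compartment, 20 mm or more off the tray's centre line; origin at its foot. Leave it.
- case3: Fired brass cartridge case, 10 mm wide, 19.5 mm tall, standing on the liner's floor in a compartment, 20 mm or more off the tray's centre line; origin at its foot. Leave it.
- loupe: Black loupe, 42 mm wide, 46 mm tall, standing; origin at its foot. Leave it.
- wax_jar: Amber jar with a white cap, 48 mm wide, 45 mm tall; origin at its foot. Leave it.
- pillbox: Cardboard box 60 x 85 x 30 mm; origin at its underside. Leave it.
- caliper: Digital caliper lying along y, 210 mm long, 12 mm thick; origin on its underside. Leave it.
Not all that is in view belongs to the job. Of the things shaped like the part that bears divider_grip, the blue one is meant.

How it is judged:
By the outcome, as a careful person would: the job done as asked, in the order asked, and still so for the second after the job is handed in, with the robot touching nothing.
It also fails if it takes over 67 s, if anything falls off the work surface, if the arm or the gripper's body presses on something with over 40 N, if the wrist force passes 120 N, or if a joint passes its speed limit or range.

## Working session

There is one attempt and no reset: what is moved stays moved. The work goes in short steps, Python scripts to look and compute and a tool call to move; the robot and the scene stay as the last step left them, time stands still between calls to the robot, and variables do not carry over. Pictures are saved under pics/ and viewed, about 8 in all and at most 12, crops included, and the job is handed in when it is done.

Besides the shell and the picture viewer there is one more tool, called after "Emit:" as a command line: name --argument value ..., lists and objects as JSON in quotes. send_rows: Moves the arm, as the interface text tells. Its arguments: {"type":"object","properties":{"moves":{"type":"array","items":{"type":"object","properties":{"linear":{"type":"array","items":{"type":"number"}},"delta_rot":{"type":"array","items":{"type":"number"}}}}},"gripper":{"type":"number"},"squeeze":{"type":"number"}},"required":["moves"]}

```bash
ls; mkdir -p pics
cat > h.py <<'E'
import numpy as np, cv2
from station import robot, viewer
from scipy.spatial.transform import Rotation as R
def cam(n):
    p=viewer.camera_params(n); f=240/np.tan(np.radians(p['vfov'])/2)
    o=np.array(p['orientation'],float)
    M=R.from_euler('xyz',o).as_matrix() if o.shape==(3,) else o
    return p,f,np.array(p['xyz']),M
def proj(n,P):
    p,f,c,M=cam(n); q=(np.atleast_2d(P)-c)@M
    return np.c_[p['cx']+f*q[:,0]/-q[:,2], p['cy']+f*q[:,1]/q[:,2]]
def ray(n,uv,z):
    p,f,c,M=cam(n); d=M@np.array([(uv[0]-p['cx'])/f,-(uv[1]-p['cy'])/f,-1]); return c+d*(z-c[2])/d[2]
def snap(n,name):
    im=viewer.read_camera(n)[:,:,::-1].copy(); cv2.imwrite('pics/'+name,im); return im
E
python3 - <<'E'
from h import *
a=snap('scene','scene.png'); b=snap('side','side.png')
for n in('scene','side'):
    print(n,viewer.camera_params(n))
    for t in('divider_grip','divider_end_a','tray','tray_notch','rack'):
        for d in viewer.tip_of(n,t)[:4]: print(t,np.round(d['point'],4),round(d['score'],2),np.round(proj(n,d['point'])[0]))
print(robot.get_obs())
E
```

```text
pics
scene {'vfov': 55.53119790167966, 'cx': 316.3669341647201, 'cy': 233.04512000576725, 'xyz': array([1.11870152, 0.01211365, 0.80631795]), 'orientation': array([0.72454089, 0.01836429, 1.67733314])}
divider_grip [ 0.284  -0.2012  0.0572] 0.95 [272. 176.]
divider_grip [ 0.3686 -0.4047  0.0612] 0.86 [182. 194.]
divider_grip [0.2437 0.2613 0.0555] 0.85 [461. 177.]
divider_grip [ 0.4616 -0.1747  0.0655] 0.83 [270. 228.]
divider_end_a [ 0.4283 -0.4241  0.0473] 0.97 [167. 215.]
divider_end_a [ 0.2848 -0.1398  0.0429] 0.9 [297. 182.]
divider_end_a [ 0.2846 -0.2618  0.0517] 0.82 [248. 177.]
divider_end_a [ 0.4704 -0.1161  0.0542] 0.69 [296. 236.]
tray [ 0.5019  0.1612 -0.0009] 0.97 [421. 272.]
tray_notch [0.4961 0.1631 0.0276] 0.79 [424. 262.]
rack [ 0.462  -0.1755  0.0036] 0.63 [272. 246.]
side {'vfov': 57.71309205619133, 'cx': 305.6585552273805, 'cy': 243.21631732373152, 'xyz': array([ 0.25175738, -0.61829486,  0.71857611]), 'orientation': array([ 0.74793673,  0.01326351, -0.38487811])}
divider_grip [ 0.2841 -0.2004  0.0554] 0.94 [238. 335.]
divider_grip [0.2429 0.2624 0.0567] 0.91 [168
[... 614 characters left out ...]
.0691] 0.31 [281. 179.]
{'clock': 0.6, 'joints': array([ 1.07669669e+00,  2.63086328e-01, -4.83001980e-02,  1.25939127e+00,
        7.49974822e-07,  1.41549619e+00]), 'dq': array([-1.82892945e-03,  1.01953940e-03, -1.73091638e-05,  6.79947571e-04,
        3.18411921e-04,  1.69093561e-03]), 'joint_efforts': array([-1.23827187e-03, -6.37186074e+01,  3.84678733e+01,  1.01592726e-03,
       -2.11971128e-04, -2.65387712e-05]), 'position': array([0.1744938 , 0.49515913, 0.2502853 ]), 'eef_rot': array([-1.57079845e+00, -1.84253132e-05,  1.23199683e+00]), 'force': array([0.67574105, 0.41982605, 0.88121706]), 'torque': array([-0.00687979, -0.02207574,  0.02625089]), 'finger_gap': 0.08533157825735183}
```

View pictures.

View pics/scene.png

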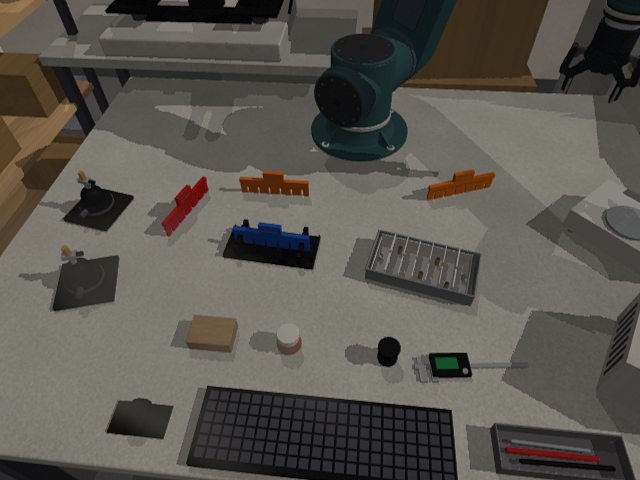

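View pics/side.png

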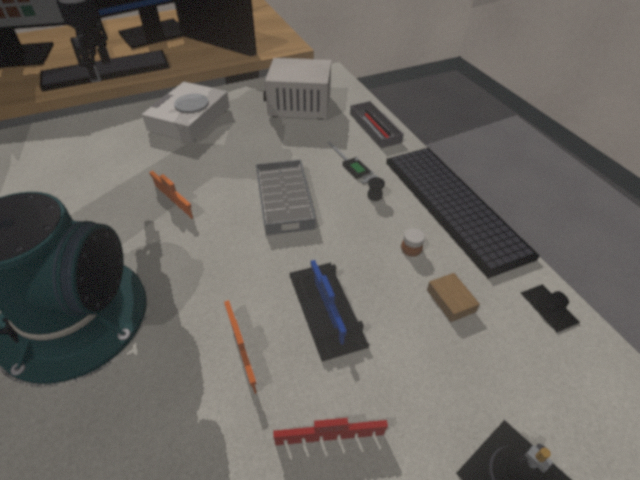

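Candidates: blue (scene 270,236, in the black stand), red (186,205), orange (274,185), orange (461,184). I choose the blue one. First I turn the tool and look from above with the wrist camera.

Emit:
send_rows --moves '[{"delta_rot":[0,7.06,0]},{"delta_rot":[0,7.06,0]},{"delta_rot":[0,7.06,0]},{"delta_rot":[0,7.06,0]},{"delta_rot":[0,7.06,0]}]'

```text
invalid input at $.moves[0]: expected keys linear, delta_rot
```

Emit:
send_rows --moves '[{"delta_rot":[0,7.06,0]},{"delta_rot":[0,7.06,0]},{"delta_rot":[0,7.06,0]},{"delta_rot":[0,7.06,0]},{"delta_rot":[0,7.06,0]}]'

```text
invalid input at $.moves[0]: expected keys linear, delta_rot
```

Emit:
send_rows --moves '[{"linear":[30,-10,-33]},{"linear":[30,-10,-33]},{"linear":[30,-10,-33]},{"linear":[30,-10,-33]},{"linear":[30,-10,-33]}]'

```text
invalid input at $.moves[0]: expected keys linear, delta_rot
```

Emit:
send_rows --moves '[{"linear":[20,-6,-33]},{"linear":[20,-6,-33]},{"linear":[20,-6,-33]},{"linear":[20,-6,-33]},{"linear":[20,-6,-33]}]'

```text
invalid input at $.moves[0]: expected keys linear, delta_rot
```

Run:
```python
from h import *
o=robot.get_obs(); print(o['clock'],o['position'],o['eef_rot'],o['joints'])
snap('wrist','w1.png'); print(viewer.camera_params('wrist'))
for t in('tray','tray_notch','case0'):
    for d in viewer.tip_of('wrist',t)[:4]: print(t,np.round(d['point'],4),round(d['score'],2),np.round(proj('wrist',d['point'])[0]))
```

```text
0.6 [0.1744938  0.49515913 0.2502853 ] [-1.57079845e+00 -1.84253132e-05  1.23199683e+00] [ 1.07669669e+00  2.63086328e-01 -4.83001980e-02  1.25939127e+00
  7.49974822e-07  1.41549619e+00]
{'vfov': 61.90938455829877, 'cx': 315.5310873301791, 'cy': 242.38524995419255, 'xyz': array([0.10847871, 0.51790756, 0.37360202]), 'orientation': array([-2.75630385e-01,  6.08643251e-04,  1.23172386e+00])}
```

View pics/w1.png

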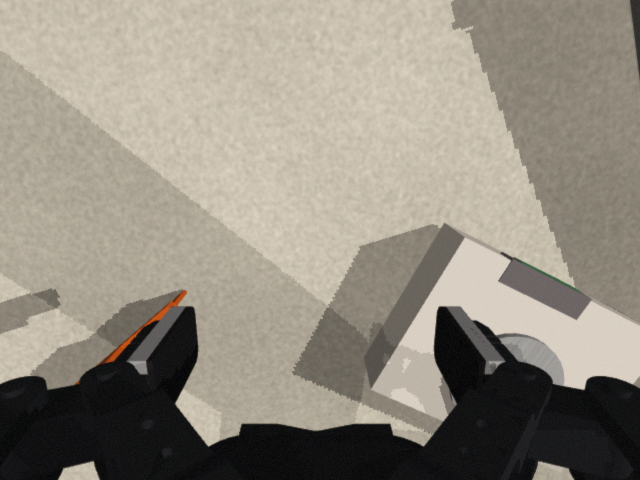

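The rows need both keys and the picture shows only the start view (fingers, white box, an orange comb). I resend the moves.

Emit:
send_rows --moves '[{"linear":[0,0,0],"delta_rot":[0,7.06,0]},{"linear":[0,0,0],"delta_rot":[0,7.06,0]},{"linear":[0,0,0],"delta_rot":[0,7.06,0]},{"linear":[0,0,0],"delta_rot":[0,7.06,0]},{"linear":[0,0,0],"delta_rot":[0,7.06,0]}]'

```text
clock: 1.22
position: [0.1745, 0.4951, 0.2503]
eef_rot: [-1.571, 0.0, 0.61]
force: [0.1, -0.6, -0.3]
finger_gap: 0.0853
```

Emit:
send_rows --moves '[{"linear":[0,0,0],"delta_rot":[0,7.06,0]},{"linear":[0,0,0],"delta_rot":[0,7.06,0]},{"linear":[0,0,0],"delta_rot":[0,7.06,0]},{"linear":[0,0,0],"delta_rot":[0,7.06,0]},{"linear":[0,0,0],"delta_rot":[0,7.06,0]}]'

```text
clock: 1.63
position: [0.1745, 0.4952, 0.2503]
eef_rot: [-1.571, -0.0, -0.006]
force: [0.3, -0.9, 0.2]
finger_gap: 0.0852
```

Emit:
send_rows --moves '[{"linear":[30,-10,-28],"delta_rot":[0,0,0]},{"linear":[30,-10,-28],"delta_rot":[0,0,0]},{"linear":[30,-10,-28],"delta_rot":[0,0,0]},{"linear":[30,-10,-28],"delta_rot":[0,0,0]},{"linear":[30,-10,-28],"delta_rot":[0,0,0]}]'

```text
clock: 2.05
position: [0.3234, 0.3555, 0.3002]
eef_rot: [-1.571, -0.0, 0.0]
force: [-0.0, 0.4, -0.6]
finger_gap: 0.0855
```

Emit:
send_rows --moves '[{"linear":[33,-8,-28],"delta_rot":[0,0,0]},{"linear":[33,-8,-28],"delta_rot":[0,0,0]},{"linear":[33,-8,-28],"delta_rot":[0,0,0]},{"linear":[33,-8,-28],"delta_rot":[0,0,0]},{"linear":[33,-8,-28],"delta_rot":[0,0,0]}]'

```text
clock: 2.47
position: [0.4798, 0.2227, 0.338]
eef_rot: [-1.571, -0.0, -0.0]
force: [0.5, 1.2, 1.2]
finger_gap: 0.0855
```

Run:
```python
from h import *
o=robot.get_obs(); print(o['clock'],o['position'],o['eef_rot'],o['joints'])
snap('wrist','w2.png'); print(viewer.camera_params('wrist'))
for t in('tray','tray_notch','case0'):
    for d in viewer.tip_of('wrist',t)[:4]: print(t,np.round(d['point'],4),round(d['score'],2),np.round(proj('wrist',d['point'])[0]))
```

```text
2.4667 [0.47983747 0.22267809 0.33802649] [-1.57061905e+00 -4.17183281e-04 -4.32467789e-04] [2.80355094e-01 2.60990661e-01 1.84817645e-01 1.49417334e+00
 5.47312051e-05 1.85158386e+00]
{'vfov': 61.90938455829877, 'cx': 315.5310873301791, 'cy': 242.38524995419255, 'xyz': array([0.48372761, 0.2879684 , 0.46143112]), 'orientation': array([-0.27754381, -0.00214323, -0.00395031])}
tray [5.020e-01 1.583e-01 3.000e-04] 0.97 [333. 243.]
tray_notch [0.4981 0.1621 0.0285] 0.92 [332. 248.]
case0 [0.5244 0.1517 0.0036] 0.59 [355. 251.]
case0 [0.5464 0.2097 0.0037] 0.51 [375. 203.]
case0 [0.4789 0.1919 0.0087] 0.49 [316. 220.]
case0 [0.4576 0.1116 0.0026] 0.46 [299. 283.]
```

View pics/w2.png

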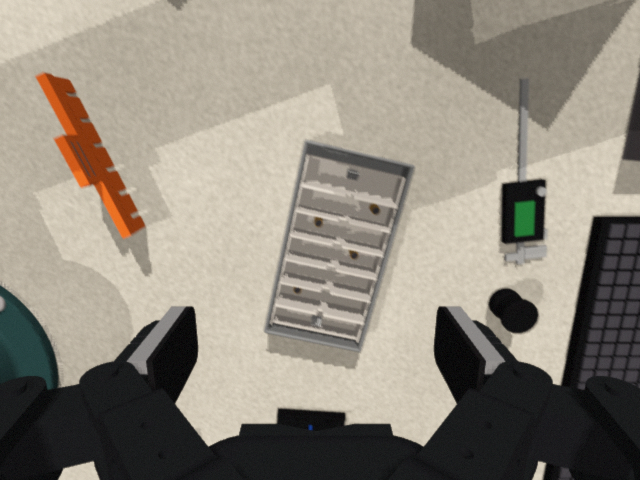

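The picture shows the tray at about (336,245), turned some 12° clockwise, and the liner slid to the near end (−y, bottom). Four cases show. I look closer with a metric rectified view.

Emit:
send_rows --moves '[{"linear":[3.4,28,-6],"delta_rot":[0,0,0]},{"linear":[3.4,28,-6],"delta_rot":[0,0,0]},{"linear":[3.4,28,-6],"delta_rot":[0,0,0]},{"linear":[3.4,28,-6],"delta_rot":[0,0,0]},{"linear":[3.4,28,-6],"delta_rot":[0,0,0]}]'

```text
clock: 3.08
position: [0.4944, 0.1953, 0.1964]
eef_rot: [-1.571, -0.0, 0.002]
force: [0.3, 0.1, 0.1]
finger_gap: 0.0853
```

Emit:
send_rows --moves '[{"linear":[0,0,0],"delta_rot":[0,0,0]},{"linear":[0,0,0],"delta_rot":[0,0,0]},{"linear":[0,0,0],"delta_rot":[0,0,0]},{"linear":[0,0,0],"delta_rot":[0,0,0]},{"linear":[0,0,0],"delta_rot":[0,0,0]}]'

```text
clock: 3.5
position: [0.496, 0.1951, 0.199]
eef_rot: [-1.57, -0.002, 0.0]
force: [-0.1, 0.7, 0.2]
finger_gap: 0.0854
```

```bash
cat >> h.py <<'E'
def rect(n,im,c,yaw,z,hx,hy,s=3):
    # local frame: columns = local y (from -hy to hy), rows = local x (from -hx to hx)
    C,S=np.cos(yaw),np.sin(yaw)
    L=np.array([[-hx,-hy],[-hx,hy],[hx,hy],[hx,-hy]])
    W=np.c_[c[0]+C*L[:,0]-S*L[:,1],c[1]+S*L[:,0]+C*L[:,1],np.full(4,z)]
    w,h=int(2*hy*1000*s),int(2*hx*1000*s)
    H=cv2.getPerspectiveTransform(proj(n,W).astype(np.float32),np.float32([[0,0],[w,0],[w,h],[0,h]]))
    return cv2.warpPerspective(im,H,(w,h),flags=cv2.INTER_CUBIC)
E
python3 - <<'E'
from h import *
o=robot.get_obs(); print(o['clock'],o['position'],o['eef_rot'])
im=snap('wrist','w3.png')
for t in('tray','tray_notch'):
    for d in viewer.tip_of('wrist',t)[:2]: print(t,np.round(d['point'],4),round(d['score'],2),np.round(proj('wrist',d['point'])[0]))
r=rect('wrist',im,(0.5,0.1595),-0.2,0.036,0.08,0.13)
for i in range(0,780,30): cv2.line(r,(i,0),(i,6 if i%150 else 14),(0,0,255),1)
for i in range(0,480,30): cv2.line(r,(0,i),(6 if i%150 else 14,i),(0,0,255),1)
cv2.imwrite('pics/r3.png',r)
E
```

```text
3.5 [0.49603631 0.19506516 0.19900085] [-1.57021656e+00 -2.27841965e-03  4.58625500e-04]
tray [0.5234 0.1535 0.    ] 0.72 [349. 264.]
tray [0.5002 0.1565 0.0029] 0.7 [322. 262.]
tray_notch [0.4966 0.1615 0.0307] 0.9 [318. 267.]
```

View pics/r3.png

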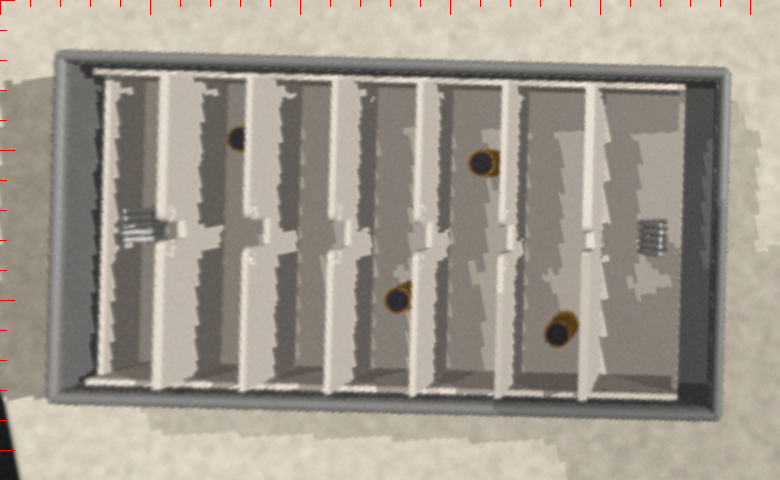

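Rectified view (3 px/mm): the rim corners (58,51),(729,69),(718,418),(48,402) measure 223.7 x 117 mm, which is correct. Wall tops lie at mid columns 160, 245, 331, 417, 503 and 587. Next I compute the pose, then move the same view over the rack.

```bash
cat >> h.py <<'E'
def loc2w(c,yaw,px,hx,hy,s=3):
    px=np.atleast_2d(px)/(1000*s); L=np.c_[px[:,1]-hx,px[:,0]-hy]; C,S=np.cos(yaw),np.sin(yaw)
    return np.c_[c[0]+C*L[:,0]-S*L[:,1],c[1]+S*L[:,0]+C*L[:,1]]
E
python3 - <<'E'
from h import *
p,f,cc,M=cam('wrist')
k=loc2w((.5,.1595),-.2,[[58,51],[729,69],[718,418],[48,402]],.08,.13)
c=k.mean(0); d=(k[1]+k[2]-k[0]-k[3]); e=(k[2]+k[3]-k[0]-k[1])
print('tray',c,'yaw',np.arctan2(-d[0],d[1]),np.arctan2(e[1],e[0]),np.linalg.norm(d)/2,np.linalg.norm(e)/2)
y=np.arctan2(-d[0],d[1]); 
w=loc2w((.5,.1595),-.2,[[160,229],[245,231],[331.5,233],[417,236],[503,238],[587,240]],.08,.13)
w=cc[:2]+(w-cc[:2])*(cc[2]-.041)/(cc[2]-.036)
R2=np.array([[np.cos(y),np.sin(y)],[-np.sin(y),np.cos(y)]])
l=(w-c)@R2.T; print(np.round(l*1000,1)); print('liner off',l.mean(0)*1000)
E
```

```text
tray [0.49825067 0.15925941] yaw -0.2253487825000617 -0.22999100485687762 0.2235718253964732 0.11671915485947933
[[ -0.5 -73. ]
 [ -0.6 -45.2]
 [ -0.7 -16.8]
 [ -0.4  11.2]
 [ -0.4  39.4]
 [ -0.5  66.9]]
liner off [-0.51286522 -2.93187744]
```

Emit:
send_rows --moves '[{"linear":[-3.5,0,-33.4],"delta_rot":[0,0,0]},{"linear":[-3.5,0,-33.4],"delta_rot":[0,0,0]},{"linear":[-3.5,0,-33.4],"delta_rot":[0,0,0]},{"linear":[-3.5,0,-33.4],"delta_rot":[0,0,0]},{"linear":[-3.5,0,-33.4],"delta_rot":[0,0,0]}]'

```text
clock: 4.07
position: [0.4778, 0.0261, 0.1979]
eef_rot: [-1.571, -0.001, 0.0]
force: [0.8, -0.4, 0.0]
finger_gap: 0.0854
```

Emit:
send_rows --moves '[{"linear":[-3.5,0,-33.4],"delta_rot":[0,0,0]},{"linear":[-3.5,0,-33.4],"delta_rot":[0,0,0]},{"linear":[-3.5,0,-33.4],"delta_rot":[0,0,0]},{"linear":[-3.5,0,-33.4],"delta_rot":[0,0,0]},{"linear":[-3.5,0,-33.4],"delta_rot":[0,0,0]}]'

```text
clock: 4.48
position: [0.4602, -0.1412, 0.1979]
eef_rot: [-1.571, -0.001, -0.0]
force: [0.2, 0.4, 0.3]
finger_gap: 0.0857
```

Emit:
send_rows --moves '[{"linear":[0,0,0],"delta_rot":[0,0,0]},{"linear":[0,0,0],"delta_rot":[0,0,0]},{"linear":[0,0,0],"delta_rot":[0,0,0]},{"linear":[0,0,0],"delta_rot":[0,0,0]},{"linear":[0,0,0],"delta_rot":[0,0,0]}]'

```text
clock: 4.9
position: [0.4607, -0.1386, 0.1976]
eef_rot: [-1.571, -0.0, 0.001]
force: [0.6, -0.5, -1.1]
finger_gap: 0.0854
```

Run:
```python
from h import *
o=robot.get_obs(); print(o['clock'],o['position'],o['eef_rot'])
im=snap('wrist','w4.png')
for t in('divider_grip','divider_end_a','rack'):
    for d in viewer.tip_of('wrist',t)[:2]: print(t,np.round(d['point'],4),round(d['score'],2),np.round(proj('wrist',d['point'])[0]))
r=rect('wrist',im,(0.463,-.175),0,0.054,0.06,0.12)
for i in range(0,720,30): cv2.line(r,(i,0),(i,6 if i%150 else 14),(0,0,255),1)
cv2.imwrite('pics/r4.png',r)
```

```text
4.9 [ 0.46065003 -0.13856166  0.19758136] [-1.57073632e+00 -4.76019634e-05  1.27191645e-03]
divider_grip [ 0.464  -0.1729  0.0658] 0.8 [322. 286.]
divider_grip [ 0.2856 -0.2021  0.0563] 0.64 [ 76. 318.]
divider_end_a [ 0.2837 -0.1421  0.043 ] 0.91 [ 70. 233.]
divider_end_a [ 0.4585 -0.2366  0.0541] 0.87 [314. 358.]
rack [ 0.464  -0.176   0.0029] 0.72 [321. 260.]
```

View pics/r4.png

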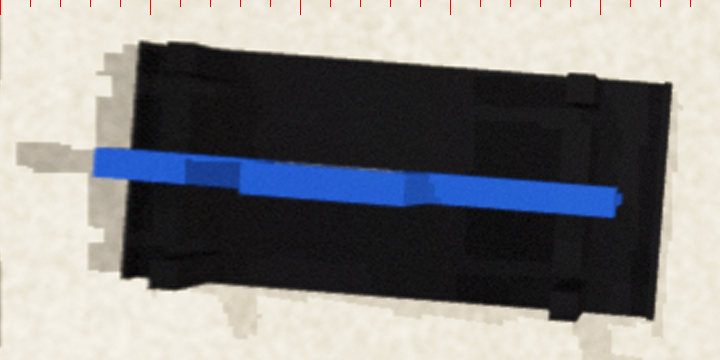

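The rib corners (95,148),(93,176),(617,188),(614,216) give 174.5 mm length. Centre is (0.4637, −0.1768), yaw −0.0765, which agrees with the networks and confirms the blue one. I descend and grasp.

Emit:
send_rows --moves '[{"linear":[1.5,20,-19],"delta_rot":[0,0,0]},{"linear":[1.5,20,-19],"delta_rot":[0,0,0]},{"linear":[0,20,0],"delta_rot":[0,2.2,0]},{"linear":[0,10,0],"delta_rot":[0,2.2,0]},{"linear":[0,0,0],"delta_rot":[0,0,0]}]'

```text
clock: 5.52
position: [0.4625, -0.177, 0.1255]
eef_rot: [-1.569, 0.003, -0.079]
force: [-0.3, 0.1, -0.0]
finger_gap: 0.0853
```

Emit:
send_rows --moves '[{"linear":[0,15,0],"delta_rot":[0,0,0]},{"linear":[0,15,0],"delta_rot":[0,0,0]},{"linear":[0,15,0],"delta_rot":[0,0,0]},{"linear":[0,14.5,0],"delta_rot":[0,0,0]},{"linear":[0,0,0],"delta_rot":[0,0,0]}]'

```text
clock: 5.93
position: [0.4629, -0.1768, 0.0667]
eef_rot: [-1.57, 0.002, -0.075]
force: [-1.1, -0.0, -0.6]
finger_gap: 0.0851
```

Run:
```python
from h import *
o=robot.get_obs(); print(o['clock'],o['position'],o['eef_rot'],o['force'])
```

```text
5.9333 [ 0.46290903 -0.17684142  0.0667444 ] [-1.56980727  0.00204693 -0.07522235] [-1.12515595 -0.04917084 -0.61013342]
```

Emit:
send_rows --moves '[{"linear":[0.8,-1,0],"delta_rot":[0,0,0]},{"linear":[0,0,0],"delta_rot":[0,0,0]},{"linear":[0,0,0],"delta_rot":[0,0,0]},{"linear":[0,0,0],"delta_rot":[0,0,0]},{"linear":[0,0,0],"delta_rot":[0,0,0]}]' --gripper -1 --squeeze 60

```text
clock: 6.35
position: [0.4646, -0.1777, 0.0695]
eef_rot: [-1.571, -0.001, -0.077]
force: [0.6, -0.3, -0.8]
finger_gap: 0.0256
```

Emit:
send_rows --moves '[{"linear":[0,0,0],"delta_rot":[0,0,0]},{"linear":[0,0,0],"delta_rot":[0,0,0]},{"linear":[0,0,0],"delta_rot":[0,0,0]},{"linear":[0,0,0],"delta_rot":[0,0,0]},{"linear":[0,0,0],"delta_rot":[0,0,0]}]'

```text
clock: 6.77
position: [0.4646, -0.1777, 0.0694]
eef_rot: [-1.571, -0.001, -0.077]
force: [-1.3, 1.1, 6.0]
finger_gap: 0.0087
```

Emit:
send_rows --moves '[{"linear":[0,0,0],"delta_rot":[0,0,0]},{"linear":[0,0,0],"delta_rot":[0,0,0]},{"linear":[0,0,0],"delta_rot":[0,0,0]},{"linear":[0,0,0],"delta_rot":[0,0,0]},{"linear":[0,0,0],"delta_rot":[0,0,0]}]'

```text
clock: 7.18
position: [0.4646, -0.1777, 0.0694]
eef_rot: [-1.571, -0.001, -0.077]
force: [-0.5, 0.9, 6.8]
finger_gap: 0.0091
```

Emit:
send_rows --moves '[{"linear":[0,-4,0],"delta_rot":[0,0,0]},{"linear":[0,-12,0],"delta_rot":[0,0,0]},{"linear":[0,-25,0],"delta_rot":[0,0,0]},{"linear":[0,-30,0],"delta_rot":[0,0,0]},{"linear":[0,-30,0],"delta_rot":[0,0,0]}]'

```text
clock: 7.6
position: [0.4638, -0.1773, 0.1712]
eef_rot: [-1.57, 0.001, -0.077]
force: [0.3, -0.8, -1.0]
finger_gap: 0.0092
```

Emit:
send_rows --moves '[{"linear":[0.7,0,33.5],"delta_rot":[0,0,0]},{"linear":[0.7,0,33.5],"delta_rot":[0,0,0]},{"linear":[0.7,0,33.5],"delta_rot":[0,0,0]},{"linear":[0.7,0,33.5],"delta_rot":[0,0,0]},{"linear":[0.7,0,33.5],"delta_rot":[0,0,0]}]'

```text
clock: 8.02
position: [0.4804, -0.0094, 0.1703]
eef_rot: [-1.571, -0.0, -0.077]
force: [0.3, -0.4, -1.0]
finger_gap: 0.0092
```

Emit:
send_rows --moves '[{"linear":[0.7,0,33.5],"delta_rot":[0,0,0]},{"linear":[0.7,0,33.5],"delta_rot":[0,0,0]},{"linear":[0.7,0,33.5],"delta_rot":[0,0,0]},{"linear":[0.7,0,33.5],"delta_rot":[0,0,0]},{"linear":[0.7,0,33.5],"delta_rot":[0,0,0]}]'

```text
clock: 8.43
position: [0.4968, 0.1576, 0.1703]
eef_rot: [-1.571, -0.0, -0.077]
force: [1.2, -0.2, -1.7]
finger_gap: 0.0089
```

Emit:
send_rows --moves '[{"linear":[0,0,0],"delta_rot":[0,4.3,0]},{"linear":[0,0,0],"delta_rot":[0,4.3,0]},{"linear":[0,10,0],"delta_rot":[0,0,0]},{"linear":[0,10,0],"delta_rot":[0,0,0]},{"linear":[0,0,0],"delta_rot":[0,0,0]}]'

```text
clock: 8.85
position: [0.4962, 0.1558, 0.1487]
eef_rot: [-1.572, 0.002, -0.227]
force: [-0.0, -1.0, -1.5]
finger_gap: 0.009
```

Emit:
send_rows --moves '[{"linear":[0,0,0],"delta_rot":[0,0,0]},{"linear":[0,0,0],"delta_rot":[0,0,0]},{"linear":[0,0,0],"delta_rot":[0,0,0]},{"linear":[0,0,0],"delta_rot":[0,0,0]},{"linear":[0,0,0],"delta_rot":[0,0,0]}]'

```text
clock: 9.27
position: [0.4972, 0.1558, 0.1503]
eef_rot: [-1.571, -0.0, -0.227]
force: [-0.9, 0.1, -1.4]
finger_gap: 0.0089
```

Run:
```python
from h import *
o=robot.get_obs(); print(o['clock'],o['position'],o['eef_rot'],o['force'],o['finger_gap'])
im=snap('wrist','w5.png')
p=o['position'];y=o['eef_rot'][2]
C,S=np.cos(y),np.sin(y); X=np.array([C,S]);Y=np.array([-S,C])
c=p[:2]+.0009*Y; zt=p[2]-.0034-.012
pts=[np.r_[c+a*X*.005+b*Y*.087,zt] for a in(-1,1) for b in(-1,1)]
t=np.array([.49825,.15926]);C,S=np.cos(-.227),np.sin(-.227);X=np.array([C,S]);Y=np.array([-S,C])
pts+=[np.r_[t+a*X*.058+b*Y*.112,.036] for a in(-1,1) for b in(-1,1)]
uv=proj('wrist',pts); print(np.round(uv,1))
big=cv2.resize(im[40:440,160:480],None,fx=1.5*1.25,fy=1.5,interpolation=cv2.INTER_CUBIC) if 0 else cv2.resize(im[90:440,120:520],(800,700))[:600]
for u in uv: cv2.circle(big,tuple(int(v) for v in ((u[0]-120)*2,(u[1]-90)*2)),3,(0,255,0),1)
cv2.imwrite('pics/c5.png',big)
```

```text
9.2667 [0.49724779 0.15583463 0.15032243] [-1.57061976e+00 -4.94917390e-04 -2.27115803e-01] [-0.93775217  0.07399891 -1.35136993] 0.008859901885437088
[[306.4 495.4]
 [302.8  66.3]
 [329.2 495.4]
 [334.1  66.2]
 [233.4 395. ]
 [210.   38.5]
 [401.1 394.9]
 [425.1  38.4]]
```

View pics/c5.png

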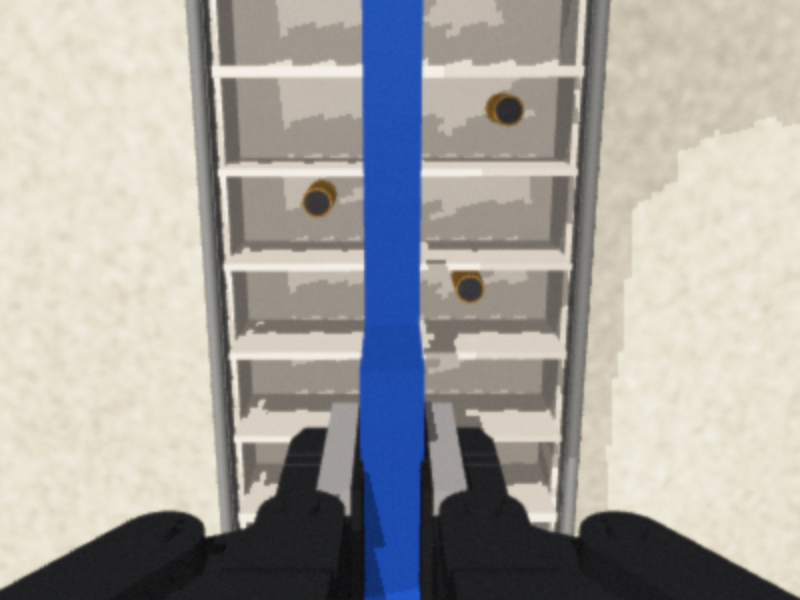

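The picture shows the divider (blue, column ≈316) parallel to the tray, whose centre line is at column ≈319. That suggests the tray lies some 1–2.5 mm to the tool's +x. I shift 1.7 mm, go down to just above the walls and measure the columns at two heights for parallax.

Emit:
send_rows --moves '[{"linear":[1.7,10,0],"delta_rot":[0,0,0]},{"linear":[0,10,0],"delta_rot":[0,0,0]},{"linear":[0,10,0],"delta_rot":[0,0,0]},{"linear":[0,9,0],"delta_rot":[0,0,0]},{"linear":[0,0,0],"delta_rot":[0,0,0]}]'

```text
clock: 9.73
position: [0.4979, 0.1553, 0.109]
eef_rot: [-1.572, 0.002, -0.227]
force: [-1.0, -0.1, -0.7]
finger_gap: 0.0093
```

Emit:
send_rows --moves '[{"linear":[0,0,0],"delta_rot":[0,0,0]},{"linear":[0,0,0],"delta_rot":[0,0,0]},{"linear":[0,0,0],"delta_rot":[0,0,0]},{"linear":[0,0,0],"delta_rot":[0,0,0]},{"linear":[0,0,0],"delta_rot":[0,0,0]}]'

```text
clock: 10.15
position: [0.4989, 0.1555, 0.1113]
eef_rot: [-1.571, -0.001, -0.227]
force: [0.4, -0.2, -0.9]
finger_gap: 0.0093
```

Run:
```python
from h import *
o=robot.get_obs(); print(o['clock'],o['position'],o['eef_rot'],o['force'])
im=snap('wrist','w6.png'); snap('scene','s6.png'); snap('side','d6.png')
print(viewer.camera_params('wrist')['xyz'])
# tray outer-rim / divider edges per row, both pictures
for n in('w5.png','w6.png'):
    I=cv2.GaussianBlur(cv2.imread('pics/'+n),(1,5),0).astype(float)
    for r in(110,140,170,200,230,260):
        b=I[r,:,0]-I[r,:,2]; bl=np.where(b>50)[0]
        g=I[r].mean(1); d=np.diff(g)
        print(n,r,'blue',bl.min(),bl.max(),'mid',(bl.min()+bl.max())/2,'steps',[(int(i),int(d[i])) for i in np.where(abs(d)>28)[0]])
cv2.imwrite('pics/c6.png',cv2.resize(im[0:300,120:520],(800,600)))
```

```text
10.15 [0.49894483 0.15551355 0.11131899] [-1.57054982e+00 -6.13784799e-04 -2.27060164e-01] [ 0.42115492 -0.24870311 -0.85197252]
[0.51333959 0.22251182 0.23445147]
w5.png 110 blue 301 330 mid 315.5 steps [(213, -60), (224, 69), (225, 77), (228, -89), (229, -30), (236, 33), (300, -35), (330, 29), (399, -37), (407, 43), (408, 49), (411, -108), (412, -34), (423, 53), (597, -50), (601, -55), (602, -42)]
w5.png 140 blue 301 330 mid 315.5 steps [(215, -61), (226, 83), (227, 61), (230, -93), (238, 30), (300, -51), (330, 64), (362, -31), (363, -42), (379, 33), (397, -28), (406, 42), (407, 59), (409, -87), (410, -55), (412, 31), (421, 53), (600, -45), (606, -91), (607, -36)]
w5.png 170 blue 301 330 mid 315.5 steps [(217, -59), (225, -28), (228, 77), (229, 62), (231, -47), (232, -51), (329, 31), (330, 47), (404, 65), (407, -68), (408, -64), (419, 63), (607, -47)]
w5.png 200 blue 302 329 mid 315.5 steps [(219, -55), (229, 28), (230, 102), (231, 31), (233, -70), (234, -54), (241, 33), (301, -31), (329, 29), (394, -29), (402, 29), (406, -65), (417, 60)]
w5.png 230 blue 302 329 mid 315.5 steps [(2
[... 1052 characters left out ...]
(435, 42), (436, 33)]
w6.png 200 blue 302 329 mid 315.5 steps [(197, -57), (207, -31), (210, 76), (211, 73), (214, -63), (215, -64), (225, 29), (259, -41), (260, -45), (275, 33), (279, 47), (301, -49), (329, 46), (405, -30), (419, -35), (420, -36), (433, 72)]
w6.png 230 blue 302 329 mid 315.5 steps [(199, -37), (200, -33), (209, -39), (212, 49), (213, 99), (216, -48), (217, -54), (224, 47), (301, -57), (345, 55), (411, -33), (413, 43), (414, 55), (417, -80), (418, -59), (431, 59)]
w6.png 260 blue 301 330 mid 315.5 steps [(202, -55), (211, -38), (214, 45), (215, 106), (218, -42), (219, -77), (229, 34), (300, -31), (330, 32), (401, -34), (412, 31), (415, -63), (416, -37), (419, 33), (428, 43)]
```

View pics/c6.png

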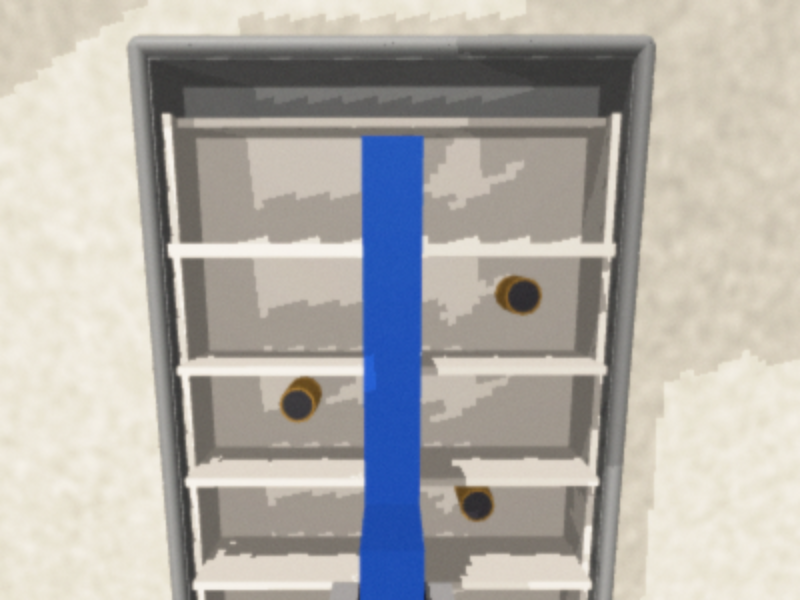

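Run:
```python
from h import *
p=robot.get_obs()['position'];y=-.227
C,S=np.cos(y),np.sin(y); X=np.array([C,S]);Y=np.array([-S,C])
z=p[2]-.0034-.012
print('rib far top',proj('wrist',np.r_[p[:2]+.0879*Y,z]),'at +1mm',proj('wrist',np.r_[p[:2]+.0889*Y,z]))
t=np.array([.49825,.15926])
print('liner centre rel TCP along Y, mm', ((t-p[:2])@Y-.00293)*1000,' x',(t-p[:2])@X*1000)
for k in range(1,6): 
  w=(k-2.5)*.028-.00293
  print(k+1,[proj('wrist',np.r_[t+(w+s)*Y+.03*X,.041]).round(1).tolist()[0] for s in(-.001,.001)])
print('rim far',proj('wrist',np.r_[t+.112*Y,.036]))
I=cv2.imread('pics/w6.png').astype(float)
g=I[:,350:356].mean((1,2)); d=np.diff(g); print([(int(i),int(d[i])) for i in np.where(abs(d)>14)[0]])
g=I[:,305:326].mean((1)); d=np.diff(g[:,0]-g[:,2]); print([(int(i),int(d[i])) for i in np.where(abs(d)>14)[0]])
```

```text
rib far top [[318.23452411  66.37235021]] at +1mm [[318.23915308  62.98792753]]
liner centre rel TCP along Y, mm 0.6363253439498032  x -1.373291379100758
2 [[370.1, 342.3], [370.3, 338.9]]
3 [[372.1, 294.3], [372.3, 290.7]]
4 [[374.2, 242.6], [374.4, 238.8]]
5 [[376.5, 186.9], [376.7, 182.8]]
6 [[379.0, 126.6], [379.2, 122.2]]
rim far [[314.33764504  19.3351923 ]]
[(17, -19), (21, -19), (22, -18), (23, -19), (29, -18), (42, 25), (43, 21), (57, 21), (58, 57), (62, -42), (63, -27), (67, 14), (68, 43), (69, 18), (118, 37), (119, 18), (127, -25), (156, -18), (174, -21), (175, -15), (177, 25), (178, 63), (186, -15), (187, -14), (203, -17), (220, 14), (222, -37), (223, -17), (228, 25), (229, 64), (242, -70), (243, -34), (255, 14), (256, 16), (257, 14), (258, 14), (267, -24), (282, 32), (287, 38), (293, -18), (294, -25), (302, -31), (303, -63), (334, -32), (335, -30)]
[(66, 31), (67, 113), (68, 17), (428, -24), (429, -52), (430, -34)]
```

The walls match the prediction within 0.5 px, the residual along y is under 0.3 mm, and x is about −0.15 mm. I descend gently.

Emit:
send_rows --moves '[{"linear":[0,3,0],"delta_rot":[0,0,0]},{"linear":[0,3,0],"delta_rot":[0,0,0]},{"linear":[0,3,0],"delta_rot":[0,0,0]},{"linear":[0,2,0],"delta_rot":[0,0,0]},{"linear":[0,0,0],"delta_rot":[0,0,0]}]'

```text
clock: 10.72
position: [0.4984, 0.1554, 0.0994]
eef_rot: [-1.571, 0.001, -0.227]
force: [-0.3, -0.1, -0.6]
finger_gap: 0.0092
```

Emit:
send_rows --moves '[{"linear":[0,1,0],"delta_rot":[0,0,0]},{"linear":[0,1,0],"delta_rot":[0,0,0]},{"linear":[0,1,0],"delta_rot":[0,0,0]},{"linear":[0,0,0],"delta_rot":[0,0,0]},{"linear":[0,0,0],"delta_rot":[0,0,0]}]'

```text
clock: 11.13
position: [0.4987, 0.1555, 0.097]
eef_rot: [-1.571, 0.0, -0.227]
force: [-1.4, -0.8, -0.0]
finger_gap: 0.0091
```

Emit:
send_rows --moves '[{"linear":[0,1.5,0],"delta_rot":[0,0,0]},{"linear":[0,1.5,0],"delta_rot":[0,0,0]},{"linear":[0,1.5,0],"delta_rot":[0,0,0]},{"linear":[0,0,0],"delta_rot":[0,0,0]},{"linear":[0,0,0],"delta_rot":[0,0,0]}]'

```text
clock: 11.55
position: [0.4986, 0.1554, 0.0923]
eef_rot: [-1.571, 0.0, -0.227]
force: [0.1, 0.2, -0.5]
finger_gap: 0.0093
```

Emit:
send_rows --moves '[{"linear":[0,1,0],"delta_rot":[0,0,0]},{"linear":[0,1,0],"delta_rot":[0,0,0]},{"linear":[0,1,0],"delta_rot":[0,0,0]},{"linear":[0,0,0],"delta_rot":[0,0,0]},{"linear":[0,0,0],"delta_rot":[0,0,0]}]'

```text
clock: 11.97
position: [0.4987, 0.1555, 0.0894]
eef_rot: [-1.571, 0.0, -0.227]
force: [0.6, -0.7, -0.4]
finger_gap: 0.0091
```

Emit:
send_rows --moves '[{"linear":[0,1,0],"delta_rot":[0,0,0]},{"linear":[0,1,0],"delta_rot":[0,0,0]},{"linear":[0,1,0],"delta_rot":[0,0,0]},{"linear":[0,0,0],"delta_rot":[0,0,0]},{"linear":[0,0,0],"delta_rot":[0,0,0]}]'

```text
clock: 12.38
position: [0.4987, 0.1555, 0.0864]
eef_rot: [-1.571, 0.0, -0.227]
force: [-0.4, 1.1, -1.7]
finger_gap: 0.0086
```

Emit:
send_rows --moves '[{"linear":[0,1,0],"delta_rot":[0,0,0]},{"linear":[0,1,0],"delta_rot":[0,0,0]},{"linear":[0,0,0],"delta_rot":[0,0,0]},{"linear":[0,0,0],"delta_rot":[0,0,0]},{"linear":[0,0,0],"delta_rot":[0,0,0]}]'

```text
clock: 12.8
position: [0.4987, 0.1555, 0.0845]
eef_rot: [-1.571, 0.0, -0.227]
force: [0.4, 0.1, -1.0]
finger_gap: 0.009
```

Teeth are past the notch floors with no force, so they are in the gaps. I go on toward the springs.

Emit:
send_rows --moves '[{"linear":[0,1,0],"delta_rot":[0,0,0]},{"linear":[0,1,0],"delta_rot":[0,0,0]},{"linear":[0,0,0],"delta_rot":[0,0,0]},{"linear":[0,0,0],"delta_rot":[0,0,0]},{"linear":[0,0,0],"delta_rot":[0,0,0]}]'

```text
clock: 13.22
position: [0.4987, 0.1555, 0.0824]
eef_rot: [-1.571, 0.0, -0.227]
force: [-0.5, -0.3, -1.1]
finger_gap: 0.0088
```

Emit:
send_rows --moves '[{"linear":[0,1,0],"delta_rot":[0,0,0]},{"linear":[0,0.5,0],"delta_rot":[0,0,0]},{"linear":[0,0,0],"delta_rot":[0,0,0]},{"linear":[0,0,0],"delta_rot":[0,0,0]},{"linear":[0,0,0],"delta_rot":[0,0,0]}]'

```text
clock: 13.63
position: [0.4988, 0.1555, 0.081]
eef_rot: [-1.571, -0.0, -0.227]
force: [-0.2, 0.0, -0.9]
finger_gap: 0.0086
```

Emit:
send_rows --moves '[{"linear":[0,0.5,0],"delta_rot":[0,0,0]},{"linear":[0,0.5,0],"delta_rot":[0,0,0]},{"linear":[0,0,0],"delta_rot":[0,0,0]},{"linear":[0,0,0],"delta_rot":[0,0,0]},{"linear":[0,0,0],"delta_rot":[0,0,0]}]'

```text
clock: 14.05
position: [0.4987, 0.1555, 0.08]
eef_rot: [-1.571, 0.0, -0.227]
force: [-0.2, -0.1, -0.4]
finger_gap: 0.0088
```

Emit:
send_rows --moves '[{"linear":[0,0.5,0],"delta_rot":[0,0,0]},{"linear":[0,0.5,0],"delta_rot":[0,0,0]},{"linear":[0,0,0],"delta_rot":[0,0,0]},{"linear":[0,0,0],"delta_rot":[0,0,0]},{"linear":[0,0,0],"delta_rot":[0,0,0]}]'

```text
clock: 14.47
position: [0.4987, 0.1555, 0.079]
eef_rot: [-1.571, 0.0, -0.227]
force: [-0.1, 0.0, -0.9]
finger_gap: 0.009
```

Emit:
send_rows --moves '[{"linear":[0,0.5,0],"delta_rot":[0,0,0]},{"linear":[0,0.5,0],"delta_rot":[0,0,0]},{"linear":[0,0,0],"delta_rot":[0,0,0]},{"linear":[0,0,0],"delta_rot":[0,0,0]},{"linear":[0,0,0],"delta_rot":[0,0,0]}]'

```text
clock: 14.88
position: [0.4987, 0.1555, 0.078]
eef_rot: [-1.571, -0.0, -0.227]
force: [-0.2, 0.4, -0.7]
finger_gap: 0.0087
```

Emit:
send_rows --moves '[{"linear":[0,0.3,0],"delta_rot":[0,0,0]},{"linear":[0,0.3,0],"delta_rot":[0,0,0]},{"linear":[0,0,0],"delta_rot":[0,0,0]},{"linear":[0,0,0],"delta_rot":[0,0,0]},{"linear":[0,0,0],"delta_rot":[0,0,0]}]'

```text
clock: 15.3
position: [0.4987, 0.1555, 0.0774]
eef_rot: [-1.571, 0.0, -0.227]
force: [0.8, -0.3, -0.3]
finger_gap: 0.0089
```

Emit:
send_rows --moves '[{"linear":[0,0.3,0],"delta_rot":[0,0,0]},{"linear":[0,0.3,0],"delta_rot":[0,0,0]},{"linear":[0,0,0],"delta_rot":[0,0,0]},{"linear":[0,0,0],"delta_rot":[0,0,0]},{"linear":[0,0,0],"delta_rot":[0,0,0]}]'

```text
clock: 15.72
position: [0.4988, 0.1555, 0.0768]
eef_rot: [-1.571, -0.0, -0.227]
force: [0.2, 1.0, 0.8]
finger_gap: 0.0088
```

Emit:
send_rows --moves '[{"linear":[0,0.3,0],"delta_rot":[0,0,0]},{"linear":[0,0.3,0],"delta_rot":[0,0,0]},{"linear":[0,0,0],"delta_rot":[0,0,0]},{"linear":[0,0,0],"delta_rot":[0,0,0]},{"linear":[0,0,0],"delta_rot":[0,0,0]}]'

```text
clock: 16.13
position: [0.4989, 0.1555, 0.0763]
eef_rot: [-1.571, -0.0, -0.227]
force: [-1.2, -1.4, 4.2]
finger_gap: 0.0091
```

Emit:
send_rows --moves '[{"linear":[0,0.3,0],"delta_rot":[0,0,0]},{"linear":[0,0.3,0],"delta_rot":[0,0,0]},{"linear":[0,0,0],"delta_rot":[0,0,0]},{"linear":[0,0,0],"delta_rot":[0,0,0]},{"linear":[0,0,0],"delta_rot":[0,0,0]}]'

```text
clock: 16.55
position: [0.4989, 0.1555, 0.0757]
eef_rot: [-1.571, -0.0, -0.227]
force: [-0.4, -0.4, 5.6]
finger_gap: 0.0086
```

Emit:
send_rows --moves '[{"linear":[0,0.4,0],"delta_rot":[0,0,0]},{"linear":[0,0.4,0],"delta_rot":[0,0,0]},{"linear":[0,0,0],"delta_rot":[0,0,0]},{"linear":[0,0,0],"delta_rot":[0,0,0]},{"linear":[0,0,0],"delta_rot":[0,0,0]}]'

```text
clock: 16.97
position: [0.499, 0.1555, 0.075]
eef_rot: [-1.571, -0.001, -0.227]
force: [0.0, -0.4, 5.5]
finger_gap: 0.009
```

Emit:
send_rows --moves '[{"linear":[0,0.4,0],"delta_rot":[0,0,0]},{"linear":[0,0.2,0],"delta_rot":[0,0,0]},{"linear":[0,0,0],"delta_rot":[0,0,0]},{"linear":[0,0,0],"delta_rot":[0,0,0]},{"linear":[0,0,0],"delta_rot":[0,0,0]}]'

```text
clock: 17.38
position: [0.499, 0.1555, 0.0744]
eef_rot: [-1.571, -0.001, -0.227]
force: [0.1, -0.1, 6.3]
finger_gap: 0.0091
```

Emit:
send_rows --moves '[{"linear":[0,0.4,0],"delta_rot":[0,0,0]},{"linear":[0,0.4,0],"delta_rot":[0,0,0]},{"linear":[0,0,0],"delta_rot":[0,0,0]},{"linear":[0,0,0],"delta_rot":[0,0,0]},{"linear":[0,0,0],"delta_rot":[0,0,0]}]'

```text
clock: 17.8
position: [0.499, 0.1555, 0.0735]
eef_rot: [-1.571, -0.001, -0.227]
force: [0.8, -0.5, 5.5]
finger_gap: 0.0087
```

Run:
```python
from h import *
o=robot.get_obs(); p=o['position'];y=-.227; print(p,o['force'],o['torque'])
im=snap('wrist','w7.png'); S=np.sin(y);C=np.cos(y);Y=np.array([-S,C])
for z in (.0154,.0174,.0134): print(z,proj('wrist',np.r_[p[:2]+.0876*Y,p[2]-z])[0], proj('wrist',np.r_[p[:2]-.0864*Y,p[2]-z])[0])
I=im.astype(float); g=I[:,305:326].mean(1); b=g[:,0]-g[:,2]; d=np.diff(b); print([(int(i),int(d[i])) for i in np.where(abs(d)>12)[0]])
for n in('w6.png','w7.png'):
  J=cv2.imread('pics/'+n).astype(float)
  for r in(90,130,170,210): 
    b=J[r,:,0]-J[r,:,2]; k=np.where(b>50)[0]; print(n,r,k.min(),k.max(),round(np.clip((b[290:345])/b[316],0,1).sum(),2))
```

```text
[0.49897628 0.15545881 0.07350099] [ 0.81414238 -0.49363871  5.49457157] [-0.10705131 -0.29764818 -0.05828195]
0.0154 [318.19831002  67.31911399] [317.64271876 495.82219695]
0.0174 [318.15580039  68.2306896 ] [317.61758006 491.84853892]
0.0134 [318.24211448  66.3797723 ] [317.66841415 499.88385133]
[(66, 63), (67, 96), (413, -15), (428, -26), (429, -55), (430, -34)]
w6.png 90 301 331 30.23
w6.png 130 301 330 29.12
w6.png 170 301 330 28.48
w6.png 210 302 329 27.85
w7.png 90 301 331 30.21
w7.png 130 301 330 29.55
w7.png 170 301 330 28.93
w7.png 210 302 329 27.59
```

Little or no slip in the grip (end edge at row ≈66.6 against 66.9 before). I continue.

Emit:
send_rows --moves '[{"linear":[0,0.4,0],"delta_rot":[0,0,0]},{"linear":[0,0.4,0],"delta_rot":[0,0,0]},{"linear":[0,0,0],"delta_rot":[0,0,0]},{"linear":[0,0,0],"delta_rot":[0,0,0]},{"linear":[0,0,0],"delta_rot":[0,0,0]}]'

```text
clock: 18.27
position: [0.4989, 0.1555, 0.0726]
eef_rot: [-1.571, -0.0, -0.227]
force: [1.5, -0.3, 4.0]
finger_gap: 0.0088
```

Emit:
send_rows --moves '[{"linear":[0,0.4,0],"delta_rot":[0,0,0]},{"linear":[0,0.4,0],"delta_rot":[0,0,0]},{"linear":[0,0,0],"delta_rot":[0,0,0]},{"linear":[0,0,0],"delta_rot":[0,0,0]},{"linear":[0,0,0],"delta_rot":[0,0,0]}]'

```text
clock: 18.68
position: [0.4987, 0.1555, 0.0717]
eef_rot: [-1.571, 0.0, -0.227]
force: [1.3, -0.2, 0.9]
finger_gap: 0.0089
```

Emit:
send_rows --moves '[{"linear":[0,0.3,0],"delta_rot":[0,0,0]},{"linear":[0,0.3,0],"delta_rot":[0,0,0]},{"linear":[0,0,0],"delta_rot":[0,0,0]},{"linear":[0,0,0],"delta_rot":[0,0,0]},{"linear":[0,0,0],"delta_rot":[0,0,0]}]'

```text
clock: 19.1
position: [0.4986, 0.1555, 0.0711]
eef_rot: [-1.571, 0.0, -0.227]
force: [0.4, -0.2, 2.3]
finger_gap: 0.0089
```

Emit:
send_rows --moves '[{"linear":[0,0.3,0],"delta_rot":[0,0,0]},{"linear":[0,0.3,0],"delta_rot":[0,0,0]},{"linear":[0,0,0],"delta_rot":[0,0,0]},{"linear":[0,0,0],"delta_rot":[0,0,0]},{"linear":[0,0,0],"delta_rot":[0,0,0]}]'

```text
clock: 19.52
position: [0.4986, 0.1555, 0.0705]
eef_rot: [-1.571, 0.0, -0.227]
force: [-0.0, -0.4, 2.3]
finger_gap: 0.0093
```

Emit:
send_rows --moves '[{"linear":[0,0.3,0],"delta_rot":[0,0,0]},{"linear":[0,0.3,0],"delta_rot":[0,0,0]},{"linear":[0,0,0],"delta_rot":[0,0,0]},{"linear":[0,0,0],"delta_rot":[0,0,0]},{"linear":[0,0,0],"delta_rot":[0,0,0]}]'

```text
clock: 19.93
position: [0.4987, 0.1555, 0.0702]
eef_rot: [-1.571, -0.0, -0.227]
force: [-1.5, -0.8, 7.2]
finger_gap: 0.009
```

Emit:
send_rows --moves '[{"linear":[0,0.4,0],"delta_rot":[0,0,0]},{"linear":[0,0,0],"delta_rot":[0,0,0]},{"linear":[0,0,0],"delta_rot":[0,0,0]},{"linear":[0,0,0],"delta_rot":[0,0,0]},{"linear":[0,0,0],"delta_rot":[0,0,0]}]'

```text
clock: 20.35
position: [0.4988, 0.1555, 0.0701]
eef_rot: [-1.571, -0.0, -0.227]
force: [-2.4, -0.5, 11.8]
finger_gap: 0.0092
```

Emit:
send_rows --moves '[{"linear":[0,0.3,0],"delta_rot":[0,0,0]},{"linear":[0,0,0],"delta_rot":[0,0,0]},{"linear":[0,0,0],"delta_rot":[0,0,0]},{"linear":[0,0,0],"delta_rot":[0,0,0]},{"linear":[0,0,0],"delta_rot":[0,0,0]}]'

```text
clock: 20.77
position: [0.4989, 0.1555, 0.07]
eef_rot: [-1.571, -0.001, -0.227]
force: [-3.2, -1.2, 14.7]
finger_gap: 0.0091
```

A hard stop at TCP z ≈0.070 is the predicted home height (0.0704). I relax, open, rise and check.

Emit:
send_rows --moves '[{"linear":[0,-0.7,0],"delta_rot":[0,0,0]},{"linear":[0,0,0],"delta_rot":[0,0,0]},{"linear":[0,0,0],"delta_rot":[0,0,0]},{"linear":[0,0,0],"delta_rot":[0,0,0]},{"linear":[0,0,0],"delta_rot":[0,0,0]}]'

```text
clock: 21.18
position: [0.4987, 0.1555, 0.0702]
eef_rot: [-1.571, -0.0, -0.227]
force: [-2.1, -0.7, 7.4]
finger_gap: 0.0089
```

Emit:
send_rows --moves '[{"linear":[0,0,0],"delta_rot":[0,0,0]},{"linear":[0,0,0],"delta_rot":[0,0,0]},{"linear":[0,0,0],"delta_rot":[0,0,0]},{"linear":[0,0,0],"delta_rot":[0,0,0]},{"linear":[0,0,0],"delta_rot":[0,0,0]}]' --gripper 0

```text
clock: 21.6
position: [0.4986, 0.1555, 0.0699]
eef_rot: [-1.571, 0.0, -0.227]
force: [-0.3, -0.3, 0.0]
finger_gap: 0.0431
```

Emit:
send_rows --moves '[{"linear":[0,0,0],"delta_rot":[0,0,0]},{"linear":[0,-5,0],"delta_rot":[0,0,0]},{"linear":[0,-15,0],"delta_rot":[0,0,0]},{"linear":[0,-30,0],"delta_rot":[0,0,0]},{"linear":[0,-30,0],"delta_rot":[0,0,0]}]'

```text
clock: 22.02
position: [0.498, 0.1553, 0.1508]
eef_rot: [-1.571, 0.002, -0.227]
force: [0.5, 0.2, -0.2]
finger_gap: 0.0428
```

Emit:
send_rows --moves '[{"linear":[0,-25,10],"delta_rot":[0,0,0]},{"linear":[0,-25,10],"delta_rot":[0,0,0]},{"linear":[0,0,10],"delta_rot":[0,0,0]},{"linear":[0,0,0],"delta_rot":[0,0,0]},{"linear":[0,0,0],"delta_rot":[0,0,0]}]'

```text
clock: 22.43
position: [0.5052, 0.1849, 0.1996]
eef_rot: [-1.571, 0.0, -0.226]
force: [0.4, 0.3, -0.5]
finger_gap: 0.0424
```

Run:
```python
from h import *
o=robot.get_obs(); print(o['clock'],o['position'],o['eef_rot'],o['force'],o['finger_gap'])
im=snap('wrist','w8.png')
for n in('wrist','side','scene'):
    if n!='wrist': snap(n,n+'8.png')
    for t in('divider_grip','divider_end_a','divider_teeth'):
        for d in viewer.tip_of(n,t)[:5]:
            q=np.array(d['point'])
            if np.hypot(q[0]-.498,q[1]-.158)<.1: print(n,t,q.round(4),round(d['score'],2))
r=rect('wrist',im,(.49825,.15926),-.227,.055,.08,.13)
for i in range(0,780,30): cv2.line(r,(i,0),(i,6 if i%150 else 14),(0,0,255),1)
cv2.imwrite('pics/r8.png',r)
a=cv2.imread('pics/scene8.png')[215:315,350:500]; b=cv2.imread('pics/side8.png')[140:250,230:340]
cv2.imwrite('pics/x8.png',np.hstack([cv2.resize(a,(450,300),interpolation=cv2.INTER_CUBIC),cv2.resize(b,(300,300),interpolation=cv2.INTER_CUBIC)]))
```

```text
22.4333 [0.50524407 0.18485563 0.19963769] [-1.57102905e+00  3.61049509e-04 -2.26298872e-01] [ 0.4327683   0.34802549 -0.48062575] 0.04237378394724367
wrist divider_grip [0.5021 0.1617 0.0712] 0.88
wrist divider_end_a [0.4864 0.0999 0.0551] 0.87
wrist divider_end_a [0.5088 0.2142 0.0492] 0.68
wrist divider_end_a [0.4552 0.1072 0.0037] 0.37
wrist divider_end_a [0.5454 0.2072 0.0039] 0.35
side divider_grip [0.4993 0.1584 0.0667] 0.54
side divider_grip [0.4989 0.1536 0.0244] 0.41
side divider_teeth [0.4977 0.152  0.0097] 0.6
scene divider_grip [0.4999 0.1558 0.0726] 0.61
scene divider_end_a [0.5127 0.2166 0.0551] 0.68
scene divider_end_a [0.4872 0.0968 0.0531] 0.62
scene divider_teeth [0.5013 0.158  0.0075] 0.93
```

View pics/r8.png

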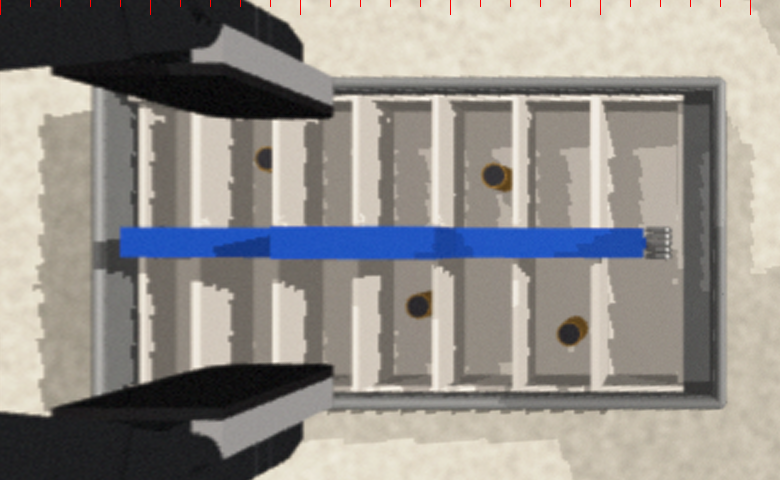

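View pics/x8.png

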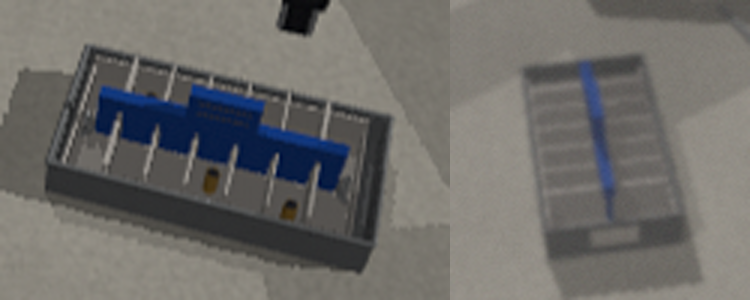

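The top view shows the divider centred, parallel and level, with all cases in place. The oblique view shows its teeth between the walls. As a check I probe both ends with closed fingertips; contact is expected near TCP z 0.074.

Emit:
send_rows --moves '[{"linear":[0,0,15],"delta_rot":[0,0,0]},{"linear":[0,0,15.7],"delta_rot":[0,0,0]},{"linear":[0,10,0],"delta_rot":[0,0,0]},{"linear":[0,25,0],"delta_rot":[0,0,0]},{"linear":[0,25,0],"delta_rot":[0,0,0]}]' --gripper -1 --squeeze 20

```text
clock: 23.45
position: [0.513, 0.2151, 0.1398]
eef_rot: [-1.57, -0.002, -0.227]
force: [1.1, -0.5, -0.9]
finger_gap: 0.0
```

Emit:
send_rows --moves '[{"linear":[0,25,0],"delta_rot":[0,0,0]},{"linear":[0,20,0],"delta_rot":[0,0,0]},{"linear":[0,10,0],"delta_rot":[0,0,0]},{"linear":[0,4,0],"delta_rot":[0,0,0]},{"linear":[0,0,0],"delta_rot":[0,0,0]}]'

```text
clock: 23.87
position: [0.5123, 0.2146, 0.0808]
eef_rot: [-1.571, 0.001, -0.227]
force: [-0.9, -0.3, 0.7]
finger_gap: -0.0001
```

Emit:
send_rows --moves '[{"linear":[0,1,0],"delta_rot":[0,0,0]},{"linear":[0,1,0],"delta_rot":[0,0,0]},{"linear":[0,0,0],"delta_rot":[0,0,0]},{"linear":[0,0,0],"delta_rot":[0,0,0]},{"linear":[0,0,0],"delta_rot":[0,0,0]}]'

```text
clock: 24.28
position: [0.5126, 0.2147, 0.0794]
eef_rot: [-1.57, -0.001, -0.227]
force: [-0.4, -0.0, 0.6]
finger_gap: -0.0002
```

Emit:
send_rows --moves '[{"linear":[0,1,0],"delta_rot":[0,0,0]},{"linear":[0,1,0],"delta_rot":[0,0,0]},{"linear":[0,1,0],"delta_rot":[0,0,0]},{"linear":[0,0,0],"delta_rot":[0,0,0]},{"linear":[0,0,0],"delta_rot":[0,0,0]}]'

```text
clock: 24.7
position: [0.5123, 0.2146, 0.0759]
eef_rot: [-1.571, 0.0, -0.227]
force: [0.2, -0.7, 0.5]
finger_gap: 0.0005
```

Emit:
send_rows --moves '[{"linear":[0,0.5,0],"delta_rot":[0,0,0]},{"linear":[0,0.5,0],"delta_rot":[0,0,0]},{"linear":[0,0,0],"delta_rot":[0,0,0]},{"linear":[0,0,0],"delta_rot":[0,0,0]},{"linear":[0,0,0],"delta_rot":[0,0,0]}]'

```text
clock: 25.12
position: [0.5124, 0.2146, 0.075]
eef_rot: [-1.571, 0.0, -0.227]
force: [-0.4, 0.7, 0.5]
finger_gap: 0.0
```

Emit:
send_rows --moves '[{"linear":[0,0.5,0],"delta_rot":[0,0,0]},{"linear":[0,0.2,0],"delta_rot":[0,0,0]},{"linear":[0,0,0],"delta_rot":[0,0,0]},{"linear":[0,0,0],"delta_rot":[0,0,0]},{"linear":[0,0,0],"delta_rot":[0,0,0]}]'

```text
clock: 25.53
position: [0.5124, 0.2146, 0.0743]
eef_rot: [-1.571, 0.0, -0.227]
force: [0.7, -0.5, -0.1]
finger_gap: -0.0001
```

Emit:
send_rows --moves '[{"linear":[0,0.3,0],"delta_rot":[0,0,0]},{"linear":[0,0.3,0],"delta_rot":[0,0,0]},{"linear":[0,0,0],"delta_rot":[0,0,0]},{"linear":[0,0,0],"delta_rot":[0,0,0]},{"linear":[0,0,0],"delta_rot":[0,0,0]}]'

```text
clock: 25.95
position: [0.5125, 0.2146, 0.0738]
eef_rot: [-1.571, -0.0, -0.227]
force: [-0.3, -0.3, 3.8]
finger_gap: 0.0002
```

Emit:
send_rows --moves '[{"linear":[0,0.3,0],"delta_rot":[0,0,0]},{"linear":[0,0.2,0],"delta_rot":[0,0,0]},{"linear":[0,0,0],"delta_rot":[0,0,0]},{"linear":[0,0,0],"delta_rot":[0,0,0]},{"linear":[0,0,0],"delta_rot":[0,0,0]}]'

```text
clock: 26.37
position: [0.5127, 0.2147, 0.0736]
eef_rot: [-1.57, -0.001, -0.227]
force: [-1.0, -0.4, 8.2]
finger_gap: -0.0002
```

End a touches at TCP z 0.0739, so its rib top is at 0.055, home and hard. Now end b.

Emit:
send_rows --moves '[{"linear":[0,-20,0],"delta_rot":[0,0,0]},{"linear":[0,-25,0],"delta_rot":[0,0,0]},{"linear":[0,0,-40],"delta_rot":[0,0,0]},{"linear":[0,0,-40],"delta_rot":[0,0,0]},{"linear":[0,0,-40],"delta_rot":[0,0,0]}]'

```text
clock: 26.78
position: [0.4849, 0.0968, 0.1183]
eef_rot: [-1.571, -0.001, -0.225]
force: [0.3, -0.8, -0.1]
finger_gap: -0.0003
```

Emit:
send_rows --moves '[{"linear":[0,0,0],"delta_rot":[0,0,0]},{"linear":[0,20,0],"delta_rot":[0,0,0]},{"linear":[0,15,0],"delta_rot":[0,0,0]},{"linear":[0,5,0],"delta_rot":[0,0,0]},{"linear":[0,0,0],"delta_rot":[0,0,0]}]'

```text
clock: 27.2
position: [0.4846, 0.0976, 0.0772]
eef_rot: [-1.571, 0.002, -0.227]
force: [0.3, -0.1, 1.0]
finger_gap: 0.0001
```

Emit:
send_rows --moves '[{"linear":[0,1,0],"delta_rot":[0,0,0]},{"linear":[0,1,0],"delta_rot":[0,0,0]},{"linear":[0,1,0],"delta_rot":[0,0,0]},{"linear":[0,0,0],"delta_rot":[0,0,0]},{"linear":[0,0,0],"delta_rot":[0,0,0]}]'

```text
clock: 27.62
position: [0.4855, 0.0978, 0.0755]
eef_rot: [-1.571, -0.0, -0.227]
force: [-0.5, 0.4, -0.2]
finger_gap: -0.0001
```

Emit:
send_rows --moves '[{"linear":[0,0.5,0],"delta_rot":[0,0,0]},{"linear":[0,0.5,0],"delta_rot":[0,0,0]},{"linear":[0,0,0],"delta_rot":[0,0,0]},{"linear":[0,0,0],"delta_rot":[0,0,0]},{"linear":[0,0,0],"delta_rot":[0,0,0]}]'

```text
clock: 28.03
position: [0.4854, 0.0977, 0.0742]
eef_rot: [-1.571, 0.0, -0.227]
force: [0.6, 0.1, -1.0]
finger_gap: 0.0003
```

Emit:
send_rows --moves '[{"linear":[0,0.4,0],"delta_rot":[0,0,0]},{"linear":[0,0.4,0],"delta_rot":[0,0,0]},{"linear":[0,0,0],"delta_rot":[0,0,0]},{"linear":[0,0,0],"delta_rot":[0,0,0]},{"linear":[0,0,0],"delta_rot":[0,0,0]}]'

```text
clock: 28.45
position: [0.4857, 0.0976, 0.0737]
eef_rot: [-1.571, -0.001, -0.227]
force: [-1.2, -0.8, 6.7]
finger_gap: 0.0002
```

Emit:
send_rows --moves '[{"linear":[0,0.3,0],"delta_rot":[0,0,0]},{"linear":[0,0.2,0],"delta_rot":[0,0,0]},{"linear":[0,0,0],"delta_rot":[0,0,0]},{"linear":[0,0,0],"delta_rot":[0,0,0]},{"linear":[0,0,0],"delta_rot":[0,0,0]}]'

```text
clock: 28.87
position: [0.4859, 0.0976, 0.0735]
eef_rot: [-1.571, -0.001, -0.227]
force: [-2.0, -1.6, 11.5]
finger_gap: -0.0002
```

Both ends are home and level (contact at 0.0738–0.0739). I retreat and hand in.

Emit:
send_rows --moves '[{"linear":[0,-10,0],"delta_rot":[0,0,0]},{"linear":[0,-30,0],"delta_rot":[0,0,0]},{"linear":[0,-35,0],"delta_rot":[0,0,0]},{"linear":[0,-35,0],"delta_rot":[0,0,0]},{"linear":[0,0,0],"delta_rot":[0,0,0]}]'

```text
clock: 29.28
position: [0.4876, 0.0978, 0.1885]
eef_rot: [-1.569, -0.007, -0.227]
force: [1.2, -0.4, 0.2]
finger_gap: -0.0002
```

Emit:
send_rows --moves '[{"linear":[0,0,0],"delta_rot":[0,0,0]},{"linear":[0,0,0],"delta_rot":[0,0,0]},{"linear":[0,0,0],"delta_rot":[0,0,0]},{"linear":[0,0,0],"delta_rot":[0,0,0]},{"linear":[0,0,0],"delta_rot":[0,0,0]}]'

```text
clock: 29.7
position: [0.485, 0.0977, 0.182]
eef_rot: [-1.571, 0.002, -0.227]
force: [0.4, -0.7, -0.6]
finger_gap: 0.0
```

Run:
```python
from h import *
o=robot.get_obs(); print(o['clock'],o['position'],o['force'])
print(robot.hand_in())
```

```text
29.7 [0.4849881  0.09766186 0.18204128] [ 0.38403685 -0.68529879 -0.57503885]
the job is handed in; nothing more can be done
None
```

The blue divider is seated in the grey tray and the job is handed in at 29.7 s, with the gripper clear of everything. I lifted it straight out of the stand, lined it up over the liner (which sat about 3 mm toward −y), and lowered it. All the teeth dropped into their gaps with no contact force.

- **Pressing:** it went past the springs at about 6 N as read at the end of each step, and stopped hard at the predicted home height. The highest reading was 14.7 N. The 6 N is less than the 5 N per end given, probably because the peak fell between readings.
- **Seating:** after letting go I touched each end of the rib with closed fingertips. Both were hard at about 55 mm above the bench, so the divider is home and level.
- **Pictures:** after letting go, the views show it centred and parallel to the tray, with the four cases in their compartments. I took no picture after the fingertip checks.
- **Disagreement:** the wrist camera's calibration put the tray's centre line about 1.5 mm off across the tray. I corrected for this before lowering, using the tray's apparent shift between two heights.

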